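# Find the loose press bolt and hold its cap open

### The arm

A 6-joint arm with a two-finger parallel gripper is mounted at the origin on the work surface. World frame = base frame: x ahead of the robot, y to its left, z up, the work surface at z = 0. Lengths are in m, angles in rad, forces in N, time in s.
With the tool pointing down it reaches from about 0.375 to 0.925 m from the base axis. Payload 5.7 kg.
Tool frame: the origin (TCP) lies between the finger pads, 19 mm behind the fingertips; this is the grasp point; z points along the fingers, y is the line along which they close (so a half turn about z gives the same grasp; the last joint's range is limited). The gripper opens to 88 mm and grips with 3 to 60 N. Pads are 20 mm wide; open, the fingers measure 115 mm over their backs; the gripper's body (75 mm by 178 mm) begins 61 mm behind the grasp point.
Start: joints at [-1.406, 0.359, 1.51, -0, 1.272, -0.115], TCP at [0.166, -0.577, 0.241] pointing down, gripper open.
Joint ranges: [-2.97, 2.97], [-1.01, 2.36], [0.21, 2.38], [-0.96, 4.11], [0.2, 2.71], [-2.98, 2.98]. Speed limits (rad/s): [2.39, 2.39, 3.14, 3.14, 3.14, 3.14].

### API

Orientations are given as a unit quaternion [x, y, z, w].
In Python, from bench import move_ptp, servo_line, goto_joints, move_gripper, sleep, inverse_kinematics, capture, PlanningError, close_job, spot_in, silhouettes, current_clock, current_joint_pos, current_qvel, current_joint_torque, current_position, current_orientation, current_force, current_torque, current_finger_gap, current_grip_force gives the robot as it stands. Calls block until the motion is done:
- move_ptp(position, orientation): joint-space move of the TCP to a pose.
- servo_line(position, orientation=None, rate=0.15, contact_N=None): straight line of the TCP; orientation=None keeps the orientation; rate is the mean speed in m/s. With contact_N (N) it stops when the force on the tool has changed by that much, and returns True; else False.
- goto_joints(angles): joint-space move.
- move_gripper(opening): finger opening in m; the grip force is fixed at half the most; returns when the fingers have stopped.
- sleep(seconds).
- inverse_kinematics(position, orientation): joint angles nearest the present ones, or None.
- capture(name): name is "scene" or "top" or "wrist"; returns a dict with "image" (400x640x3 uint8, blue, green, red), "range_z" (400x640 float32, m along the optical axis (not along the pixel's ray), 0 where there is no reading), "intrinsics" (3x3 intrinsics, pixels), "k1" (the pictures are not rectified: a ray, as slopes to the right and down, at radius r is drawn at 1 + k1 r^2 times it, then the intrinsics apply), "R" (3x3) and "t" (3): a world point X has camera coordinates R X + t. Camera axes: x right, y down, z forward; pixel columns grow to the right and rows downward; lengths in m; the calibration is good to about 2 mm. A picture is of the moment at which its call begins.
A pose or a line that the arm cannot do raises PlanningError and nothing moves.
- close_job(): hands the job in; it is judged then, once.
Trained networks look in the newest picture that a camera, given by its name, has taken for a name from the list of things; names that differ only in an ending like _2 or _b are one class to them, and where a whole thing is asked for, a point or a joint stands for the part that bears it (a point fixed in the world has none). Each returns a list of dicts, best first, with "conf" (0 to 1); they miss things now and then, are a little off and sometimes report something else, mostly with a low value. They report only what shows in the picture. A call takes as long as a camera call.
- spot_in(camera, query): "xy" ([column, row] in pixels, amid what is visible of it).
- silhouettes(camera, query): "region" (400x640 bool, what is visible of it) and "xy" ([column, row] in pixels, amid what is visible of it).
Readings, each from a call of its own:
- current_clock(): time.
- current_joint_pos(): joint angles.
- current_qvel(): joint speeds.
- current_joint_torque(): joint torques, N m.
- current_position(): TCP position.
- current_orientation(): TCP orientation.
- current_force(): force on the tool from outside, world axes, zero at the start.
- current_torque(): the same for the moment, N m.
- current_finger_gap(): finger opening in m.
- current_grip_force(): force on a finger pad.
Only numpy, scipy, OpenCV 4.12 (cv2) and the standard library are available. Lean on these libraries where they do the work, as an engineer would, in place of code of your own. Each camera call takes 0.05 s, during which the arm holds its last target. There are 200 camera calls.

### The job

First push the tote of spare bolts along the rollers until it is fully home against the end stop of the bay. Then tap the three bolt heads of the press base lightly, one after another, until you find the loose one (it sinks when pressed and stays down), pinch the knob of that bolt's cap, lift the cap to about halfway upright or a little more, and finish while still holding it there in the fingers so a workmate can change the bolt. Keep the caps of the tight bolts shut, do not lift a cap before its bolt has proved loose, and leave the other things on the bench alone.

Things in the scene. Friction and masses are not known exactly. Their poses are not given: they have to be found in the camera images.
- tote: Open plywood tote of spare bolts, 100 (across) x 120 (along the run) x 75 mm tall, walls 6 mm, 0.35 to 0.7 kg. Origin: centre of its underside; its y axis points along the run, towards the bay. Stands on the rollers, short of the bay.
- run: Roller run fixed to the table: level row of free-turning grey rollers 380 mm long (along its y), pitch 31 mm, tops 45 mm above the table; drag about 1 N, so a slowly pushed tote stays where it is left. Origin: centre of its underside. Rails 114 mm apart inside, tops 13 mm above the rollers; side plates of the bay (last 130 mm at +y) and steel end stop rise 43 mm above the rollers.
- bay (a point): Where the tote's origin lies when home in the bay: on the roller tops (45 mm above the table), midway between the rails, the tote's leading face against the end stop, whose inner face is 60 mm beyond this point. y axis: direction of travel along the run towards the stop; x across it, z up. The open end of the run lies 310 mm behind this point.
- fixture: Low wooden press base, 150 (x) x 330 (y) x 42 mm tall, fixed to the table with its row of three bolts along its y axis at y = -100, 0, +100 mm, x = 0. Origin: centre of its underside; x axis points away from the robot, across the row.
- bolt_1_top (a point): Centre of the flat top of the steel hex bolt head at fixture y = -100 mm (the robot's right, nearest the roller run); 22 mm across, up through the window of its cap, top 18 mm above the cap's plate, 68 mm above the table. A tight bolt does not budge (under 1 mm); the one loose bolt looks the same but gives way under about 3 N, sinks 8 mm to its stop and stays down.
- bolt_1 (a joint): How far bolt 1 has sunk, in m: 0 standing proud at the start, 0.008 at its stop.
- cap_1: Aluminium cap of bolt 1: plate 110 (x) x 56 x 6 mm, flat on the base, 32 mm window round the bolt. Origin: on the hinge line (along y), mid-plate, 50 mm beyond the bolt in fixture x, 47 mm above the table. Shut, its axes are the fixture's. The edge next to the robot lifts, swinging up and away from the robot (up to 1.3 rad). 150 g, free hinge: falls shut when let go.
- cap_1_grip (a point): Centre of the black lifting knob of cap 1: a disc on edge, 22 mm diameter, 12 mm thick, on a 14 x 12 mm stem; flat faces look along +y and -y (pinch across them from above). 100 mm from the hinge line in the cap's -x (50 mm nearer the robot than the bolt), 27 mm above it in z; 24 mm above the plate, 74 mm above the table when shut.
- bolt_2_top (a point): Centre of the flat top of the steel hex bolt head in the middle, fixture y = 0; 22 mm across, up through the window of its cap, top 18 mm above the cap's plate, 68 mm above the table. A tight bolt does not budge (under 1 mm); the one loose bolt looks the same but gives way under about 3 N, sinks 8 mm to its stop and stays down.
- bolt_2 (a joint): How far bolt 2 has sunk, in m: 0 standing proud at the start, 0.008 at its stop.
- cap_2: Aluminium cap of bolt 2: plate 110 (x) x 56 x 6 mm, flat on the base, 32 mm window round the bolt. Origin: on the hinge line (along y), mid-plate, 50 mm beyond the bolt in fixture x, 47 mm above the table. Shut, its axes are the fixture's. The edge next to the robot lifts, swinging up and away from the robot (up to 1.3 rad). 150 g, free hinge: falls shut when let go.
- cap_2_grip (a point): Centre of the black lifting knob of cap 2: a disc on edge, 22 mm diameter, 12 mm thick, on a 14 x 12 mm stem; flat faces look along +y and -y (pinch across them from above). 100 mm from the hinge line in the cap's -x (50 mm nearer the robot than the bolt), 27 mm above it in z; 24 mm above the plate, 74 mm above the table when shut.
- bolt_3_top (a point): Centre of the flat top of the steel hex bolt head at fixture y = +100 mm (the robot's left); 22 mm across, up through the window of its cap, top 18 mm above the cap's plate, 68 mm above the table. A tight bolt does not budge (under 1 mm); the one loose bolt looks the same but gives way under about 3 N, sinks 8 mm to its stop and stays down.
- bolt_3 (a joint): How far bolt 3 has sunk, in m: 0 standing proud at the start, 0.008 at its stop.
- cap_3: Aluminium cap of bolt 3: plate 110 (x) x 56 x 6 mm, flat on the base, 32 mm window round the bolt. Origin: on the hinge line (along y), mid-plate, 50 mm beyond the bolt in fixture x, 47 mm above the table. Shut, its axes are the fixture's. The edge next to the robot lifts, swinging up and away from the robot (up to 1.3 rad). 150 g, free hinge: falls shut when let go.
- cap_3_grip (a point): Centre of the black lifting knob of cap 3: a disc on edge, 22 mm diameter, 12 mm thick, on a 14 x 12 mm stem; flat faces look along +y and -y (pinch across them from above). 100 mm from the hinge line in the cap's -x (50 mm nearer the robot than the bolt), 27 mm above it in z; 24 mm above the plate, 74 mm above the table when shut.
- glue: Bystander: white glue bottle, 60 mm diameter, 170 mm tall, origin at the centre of its underside, standing on the robot's side of the work between run and base. Leave alone.
- tub: Bystander: white plastic bowl, 100 mm across, 55 mm tall, beyond the base; leave alone.
- chisel: Bystander: hand tool with a wooden handle, 220 mm long, on the robot's side of the base; leave alone.
- mallet: Bystander: hammer lying on the robot's side of the run; leave alone.
- sanding_block: Bystander: cork block 100 x 55 x 35 mm on the robot's side of the base; leave alone.
- clamp_cam: Bystander: wooden cam clamp, 180 mm long, 52 mm tall, lying beyond the base; leave alone.

How it is judged:
By the outcome, as a careful person would: the job done as asked, in the order asked, and still so for the second after the job is handed in, while the arm keeps its last pose, push and grip.
It also fails if it takes over 61 s, if anything falls off the work surface, if the arm or the gripper's body presses on something with over 40 N, if the wrist force passes 120 N, or if a joint passes its speed limit or range.

## Working session

There is one attempt and no reset: what is moved stays moved. The work goes in short steps, each a Python script; the robot and the scene stay as the last script left them, time stands still between calls to the robot, and variables do not carry over. Pictures are saved under pics/ and viewed, at most 10 in all, crops included, and the job is handed in when it is done.

```bash
mkdir -p pics; ls
cat > h.py <<'E'
import numpy as np, cv2
from bench import *
def world(c,uv,z=None):
    """pixels Nx2 -> world points by depth, or by plane height z"""
    uv=np.atleast_2d(np.array(uv,float)); K=np.array(c["intrinsics"]);k=c["k1"]
    d=np.c_[(uv[:,0]-K[0,2])/K[0,0],(uv[:,1]-K[1,2])/K[1,1]]
    s=d.copy()
    for _ in range(20): s=d/(1+k*(s**2).sum(1,keepdims=True))
    ray=np.c_[s,np.ones(len(s))]; R=np.array(c["R"]);t=np.array(c["t"])
    o=-R.T@t; w=ray@R
    if z is None:
        r=c["range_z"][uv[:,1].round().astype(int),uv[:,0].round().astype(int)][:,None]
        return np.where(r>0,o+w*r,np.nan)
    return o+w*((z-o[2])/w[:,2])[:,None]
E
python3 - <<'E'
from h import *
for n in ("scene","top"):
    c=capture(n); cv2.imwrite(f"pics/{n}0.png",c["image"])
    print(n,-np.array(c["R"]).T@c["t"])
    for q in ("tote","run","fixture","bolt_1_top","cap_1","cap_1_grip","glue"):
        for m in spot_in(n,q)[:4]:
            print(q,round(m["conf"],2),np.round(m["xy"]),world(c,m["xy"]).round(3)[0])
E
```

```text
pics
scene [1.06268156 0.54422431 0.83362698]
tote 0.73 [210. 152.] [ 0.553 -0.317  0.063]
run 0.64 [244. 195.] [ 0.57  -0.167  0.029]
fixture 0.91 [384. 285.] [0.541 0.237 0.044]
fixture 0.71 [420. 305.] [0.54  0.32  0.063]
cap_1 0.94 [425. 304.] [0.522 0.321 0.049]
cap_1 0.84 [386. 271.] [0.507 0.213 0.036]
cap_1 0.66 [353. 241.] [0.496 0.112 0.038]
cap_1_grip 0.82 [354. 238.] [0.497 0.114 0.05 ]
cap_1_grip 0.31 [313. 359.] [0.746 0.243 0.021]
glue 0.85 [336. 185.] [0.443 0.007 0.098]
top [0.40983798 0.00609511 1.2696004 ]
tote 0.96 [431. 191.] [ 0.568 -0.305  0.048]
run 0.85 [382. 194.] [ 0.561 -0.176  0.048]
run 0.74 [318. 250.] [ 0.42  -0.006  0.169]
fixture 0.57 [231. 212.] [0.521 0.208 0.067]
fixture 0.56 [235. 214.] [0.518 0.203 0.042]
fixture 0.49 [192. 217.] [0.511 0.311 0.05 ]
fixture 0.32 [431. 190.] [ 0.567 -0.301  0.067]
bolt_1_top 0.52 [269. 225.] [0.488 0.115 0.048]
cap_1 0.69 [191. 213.] [0.523 0.317 0.038]
cap_1 0.55 [229. 217.] [0.511 0.217 0.041]
cap_1_grip 0.75 [263. 219.] [0.504 0.13  0.051]
glue 0.9 [320. 250.] [ 0.421 -0.011  0.173]
glue 0.68 [213. 273.] [0.367 0.264 0.023]
glue 0.21 [382. 190.] [ 0.572 -0.177  0.045]
```

View pics/top0.png

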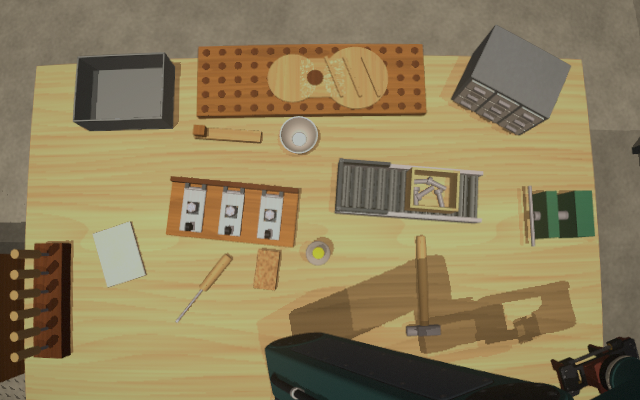

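View pics/scene0.png

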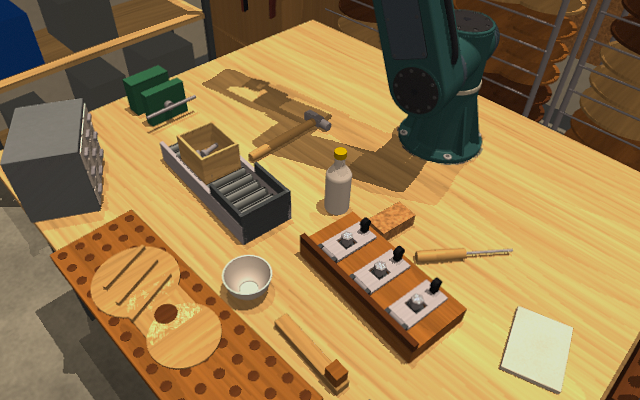

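The top view shows the run with its bay at the left (337,190) and the tote at (436,190). The bolts are at (195,209), (232,212) and (270,215), and the knobs sit below them (robot side) at (190,227), (228,230) and (265,235). Next I take the geometry from depth.

Run:
```python
from h import *
uu,vv=np.meshgrid(np.arange(640),np.arange(400)); uv=np.c_[uu.ravel(),vv.ravel()]
P=[]
for n in("top","scene"):
    c=capture(n); w=world(c,uv); p=w[np.isfinite(w[:,0])]; np.save(f"{n}.npy",p)
    def sel(x0,x1,y0,y1,z0,z1):
        return p[(p[:,0]>x0)&(p[:,0]<x1)&(p[:,1]>y0)&(p[:,1]<y1)&(p[:,2]>z0)&(p[:,2]<z1)]
    t=p[(abs(p[:,0]-.75)<.15)&(abs(p[:,1]-.15)<.1)]
    print(n,"table z",np.median(sel(.6,.65,-.05,.3,-.02,.02)[:,2]), "std",sel(.6,.65,-.05,.3,-.02,.02)[:,2].std())
    for nm,b in (("tote rim",(.45,.68,-.43,-.15,.105,.135)),("bay plates",(.45,.7,-.2,-.02,.078,.1)),("run",(.45,.7,-.45,-.02,.036,.1)),("fixture",(.4,.65,.05,.42,.033,.1))):
        s=sel(*b)
        if len(s)<5: print(nm,len(s)); continue
        r=cv2.minAreaRect((s[:,:2]*1000).astype(np.float32)); print(nm,len(s),"rect",np.round(r[0],1),np.round(r[1],1),round(r[2],1),"medz",np.median(s[:,2]).round(4))
        print(np.round(cv2.boxPoints(r)).tolist())
    for q in("cap_1_grip","cap_1","bolt_1_top","tote","fixture","run","glue"):
        for m in silhouettes(n,q)[:4]:
            g=np.argwhere(m["region"])[:,::-1]; w=world(c,g); w=w[np.isfinite(w[:,0])]
            print(q,round(m["conf"],2),len(g),np.round(m["xy"]),np.median(w,0).round(4),"z95",np.percentile(w[:,2],95).round(3))
    im=c["image"]
    crop=im[140:260,150:320] if n=="top" else im[200:370,290:480]
    cv2.imwrite(f"pics/crop_{n}.png",cv2.resize(crop,None,fx=4 if n=="top" else 3.5,fy=4 if n=="top" else 3.5,interpolation=cv2.INTER_CUBIC))
```

```text
top table z -0.00015654524201758058 std 0.002476838039973605
tote rim 593 rect [ 564.1 -296.4] [122.5 102. ] 84.6 medz 0.1181
[[508.0, -353.0], [609.0, -362.0], [621.0, -240.0], [519.0, -231.0]]
bay plates 572 rect [ 579.5 -124.8] [129.8 132.1] 85.0 medz 0.0872
[[508.0, -184.0], [640.0, -195.0], [651.0, -66.0], [519.0, -54.0]]
run 5800 rect [ 568.1 -248.9] [378.9 136.5] 84.8 medz 0.0493
[[483.0, -431.0], [619.0, -444.0], [653.0, -67.0], [517.0, -54.0]]
fixture 7535 rect [504.9 213.9] [331.7 189.3] 83.4 medz 0.0455
[[392.0, 60.0], [580.0, 38.0], [618.0, 368.0], [430.0, 390.0]]
cap_1_grip 0.85 872 [272. 222.] [0.5033 0.1115 0.0499] z95 0.074
cap_1_grip 0.55 528 [214. 274.] [0.3622 0.2642 0.0217] z95 0.028
cap_1 0.87 779 [190. 215.] [0.5285 0.3115 0.0504] z95 0.079
cap_1 0.86 856 [271. 223.] [0.506  0.1118 0.05  ] z95 0.075
cap_1 0.73 909 [230. 216.] [0.5177 0.2115 0.05  ] z95 0.076
bolt_1_top 0.24 1320 [423. 298.] [ 0.2866 -0.2779  0.0225] z95 0.028
tote 0.73 2310 [429. 188.] [ 0.567  -0.3011  0.0693] z95 0.12
fixture 0.78 7667 [234. 215.] [0.5237 0.2064 0.0454] z95 0.065
fixture 0.65 
[... 852 characters left out ...]
], [429.0, 388.0]]
cap_1_grip 0.69 1094 [352. 240.] [0.5084 0.1177 0.0507] z95 0.079
cap_1_grip 0.37 1297 [423. 305.] [0.5281 0.3135 0.0508] z95 0.074
cap_1 0.6 958 [354. 238.] [0.5082 0.1167 0.0508] z95 0.079
cap_1 0.59 1352 [426. 306.] [0.5324 0.3143 0.0507] z95 0.072
bolt_1_top 0.54 178 [349. 241.] [0.5187 0.113  0.0632] z95 0.07
tote 0.74 1114 [389. 275.] [0.5209 0.216  0.0505] z95 0.078
tote 0.63 2662 [208. 154.] [ 0.5694 -0.2924  0.0905] z95 0.121
tote 0.4 192 [346. 238.] [0.5191 0.1138 0.0614] z95 0.07
fixture 0.71 12125 [384. 286.] [0.5451 0.2365 0.0443] z95 0.065
run 0.68 5690 [245. 197.] [ 0.5988 -0.144   0.0455] z95 0.089
glue 0.77 1420 [336. 186.] [0.4322 0.0034 0.0903] z95 0.169
```

View pics/crop_top.png

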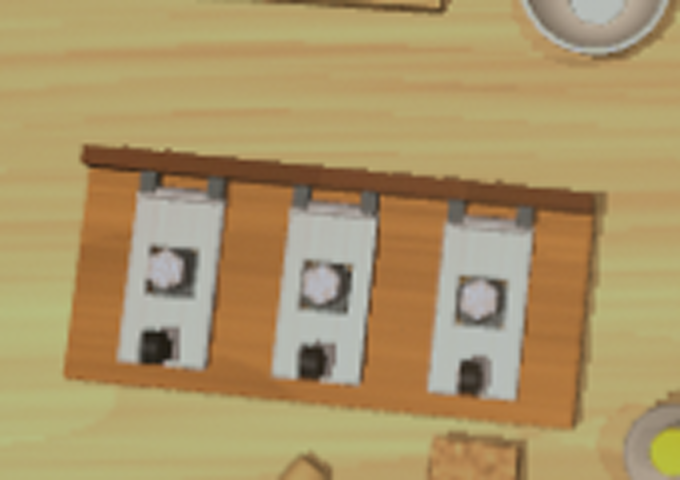

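Run yaw is about −5°, and the tote needs about 167 mm of push. All heights match the given sizes. I refine the bolts and knobs, then push the tote.

```bash
cat >> h.py <<'E'
from scipy.spatial.transform import Rotation as Ro
def down(a,tilt=0,about=None):
    r=Ro.from_euler("z",a)*Ro.from_euler("x",np.pi)
    if tilt: r=Ro.from_rotvec(tilt*np.array(about))*r
    return r.as_quat()
E
python3 - <<'E'
from h import *
yaw=np.deg2rad(-6.4); ex=np.array([np.cos(yaw),np.sin(yaw)]); ey=np.array([-ex[1],ex[0]])
for n in("top","scene"):
    p=np.load(n+".npy"); 
    q=p[(p[:,0]>.4)&(p[:,0]<.65)&(p[:,1]>.05)&(p[:,1]<.42)]
    print(n)
    for z0,z1 in((.063,.0725),(.078,.092)):
        s=q[(q[:,2]>z0)&(q[:,2]<z1)]
        for g in np.array([[.525,.11],[.535,.21],[.547,.31]])-(0 if z0<.07 else 1)*np.r_[.05*ex]:
            k=s[np.hypot(*(s[:,:2]-g).T)<.022]
            if len(k)>3: print(z0,len(k),"bbox mid",((k.max(0)+k.min(0))/2).round(4),"mean",k.mean(0).round(4),"ext",np.ptp(k,0).round(3))
c=capture("top")
print(world(c,[[191.2,207],[230.7,211],[270,215]],.068).round(4)); print(world(c,[[189,226.5],[228.2,230],[267.5,234]],.08).round(4))
print("clock",current_clock(),current_orientation(),Ro.from_quat(current_orientation()).as_matrix()[:,0],current_force())
# run points
ry=np.array([.0892,.996]); rx=np.array([.996,-.0892]); o=np.array([.570,-.250])
for a in(np.pi/2-.0894,-np.pi/2-.0894):
  for yy in(-.17,.06):
    print(a,yy,inverse_kinematics([*(o+ry*yy),.086],down(a)))
E
```

```text
top
0.063 59 bbox mid [0.5139 0.1117 0.0677] mean [0.5127 0.1115 0.0678] ext [0.02  0.022 0.009]
0.063 66 bbox mid [0.5243 0.2109 0.0674] mean [0.524  0.2115 0.0678] ext [0.023 0.021 0.008]
0.063 62 bbox mid [0.5365 0.3102 0.0677] mean [0.5358 0.3102 0.068 ] ext [0.018 0.024 0.009]
0.078 38 bbox mid [0.4634 0.1167 0.0829] mean [0.4635 0.1171 0.0832] ext [0.02  0.011 0.009]
0.078 43 bbox mid [0.4737 0.2174 0.0842] mean [0.4736 0.2174 0.0834] ext [0.017 0.014 0.012]
0.078 40 bbox mid [0.4852 0.3168 0.0838] mean [0.4855 0.3169 0.0836] ext [0.018 0.013 0.01 ]
scene
0.063 89 bbox mid [0.5158 0.1105 0.0677] mean [0.517  0.1113 0.0682] ext [0.022 0.024 0.009]
0.063 105 bbox mid [0.5269 0.2098 0.0676] mean [0.5277 0.2104 0.068 ] ext [0.025 0.023 0.009]
0.063 115 bbox mid [0.5378 0.3097 0.0677] mean [0.5386 0.3104 0.0682] ext [0.026 0.023 0.009]
0.078 57 bbox mid [0.4675 0.1155 0.083 ] mean [0.4687 0.1167 0.083 ] ext [0.021 0.015 0.009]
0.078 58 bbox mid [0.4776 0.2154 0.0825] mean [0.4795 0.216  0.0828] ext [0.02  0.015 0.009]
0.078 56 bbox mid [0.4904 0.3154 0.0824] mean [0.4911 0.3157 0.0831] ext [0.018 0.013 0.008]
[[0.5351 0.3099 0.068 ]
 [0.5233 0.2093 0.068 ]
 [0.5115 0.1103 0.068 ]]
[[0.4851 0.3121 0.08  ]
 [0.4749 0.2136 0.08  ]
 [0.4634 0.1159 0.08  ]]
clock 1.65 [ 9.90231085e-01  1.39435989e-01  1.49270628e-05 -4.72476982e-05] [9.61115209e-01 2.76147701e-01 4.27385423e-05] [-0.55085964 -0.22087576 -0.05546396]
1.4813963267948966 -0.17 [-0.74640717  0.64233086  1.43098145  0.          1.06828034 -0.65700717]
1.4813963267948966 0.06 [-0.43327847  0.53852315  1.64953596  0.          0.95353354 -0.34387847]
-1.6601963267948965 -0.17 [-7.46407170e-01  6.42330859e-01  1.43098145e+00 -4.44089210e-16
  1.06828034e+00  2.48458548e+00]
-1.6601963267948965 0.06 [-4.33278467e-01  5.38523152e-01  1.64953596e+00 -4.44089210e-16
  9.53533540e-01  2.79771419e+00]
```

Run:
```python
from h import *
ry=np.array([.0892,.996]); o=np.array([.570,-.250]); q=down(np.pi/2-.0894)
P=lambda y,z:[*(o+ry*y),z]
move_gripper(.04)
move_ptp(P(-.165,.18),q)
servo_line(P(-.165,.087),q,rate=.15)
s=lambda:(round(current_clock(),2),((current_position()[:2]-o)@ry).round(4),np.round(current_force(),2))
print(s())
print(servo_line(P(.03,.087),q,rate=.08,contact_N=15),s())
print(servo_line(P(.08,.087),q,rate=.025,contact_N=8),s()); sleep(.3); print(s())
c=capture("top"); cv2.imwrite("pics/push.png",cv2.resize(c["image"][140:240,310:500],None,fx=4,fy=4))
uu,vv=np.meshgrid(np.arange(310,500),np.arange(140,240)); w=world(c,np.c_[uu.ravel(),vv.ravel()])
k=w[(w[:,2]>.105)&(w[:,2]<.135)&(w[:,1]>-.19)]
r=cv2.minAreaRect((k[:,:2]*1000).astype(np.float32)); print(r)
```

```text
(4.87, np.float64(-0.1657), array([ 0.69, -0.17, -0.01]))
False (7.45, np.float64(0.03), array([0.07, 0.98, 0.01]))
True (8.41, np.float64(0.048), array([-0.14, -0.75,  1.19]))
(8.71, np.float64(0.0481), array([ 0.52, -0.13,  0.75]))
((580.3432006835938, -121.75279235839844), (103.02684020996094, 100.84303283691406), 84.61719512939453)
```

View pics/push.png

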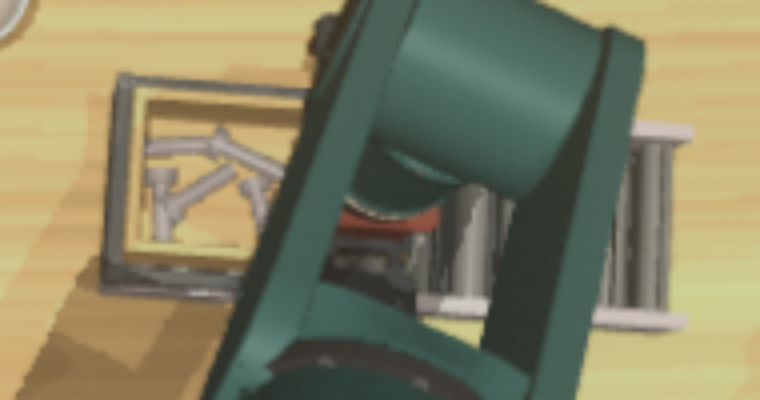

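The tote looks home, with its left wall against the stop at about (125,170). The contact force has since dropped off, so I press again gently to make sure it hasn't rebounded.

Run:
```python
from h import *
ry=np.array([.0892,.996]); o=np.array([.570,-.250]); q=down(np.pi/2-.0894)
P=lambda y,z:[*(o+ry*y),z]
s=lambda:(round(current_clock(),2),((current_position()[:2]-o)@ry).round(4),np.round(current_force(),2))
for i in range(2):
    print(servo_line(P(.075,.087),q,rate=.012,contact_N=6),s()); sleep(.15); print(s())
y=(current_position()[:2]-o)@ry
servo_line(P(y-.03,.087),q,rate=.08)
servo_line(P(y-.05,.2),q,rate=.25)
a=np.deg2rad(-6.4)
c=capture("top")
uu,vv=np.meshgrid(np.arange(310,500),np.arange(140,240)); w=world(c,np.c_[uu.ravel(),vv.ravel()])
k=w[(w[:,2]>.105)&(w[:,2]<.135)&(w[:,1]>-.2)]
print(cv2.minAreaRect((k[:,:2]*1000).astype(np.float32)))
cv2.imwrite("pics/push2.png",cv2.resize(c["image"][140:240,310:500],None,fx=4,fy=4))
for a in(np.deg2rad(-6.4),np.deg2rad(173.6)):
  for p in((.5147,.1112),(.537,.310)): print(inverse_kinematics([*p,.1],down(a)))
print(current_clock(),current_joint_pos())
# tilt feasibility
yw=np.deg2rad(-6.4); ex=np.array([np.cos(yw),np.sin(yw),0]); ey=np.array([-ex[1],ex[0],0])
for b in((.5147,.1112),(.5255,.2105),(.537,.310)):
  h=np.r_[b,.047]+.05*ex
  for a in(yw,yw+np.pi):
    for f in(0,.5,1):
      th=.87; pos=h+Ro.from_rotvec(th*ey).apply(-.1*ex+np.array([0,0,.027]))
      g=inverse_kinematics(pos,down(a,f*th,ey)); print(b,round(a,2),f,None if g is None else np.round(g,2),pos.round(3))
```

```text
True (9.26, np.float64(0.048), array([ 0.85, -0.54,  0.99]))
(9.41, np.float64(0.048), array([-0.03, -1.6 , -0.53]))
True (9.91, np.float64(0.0479), array([-0.04, -0.62,  0.9 ]))
(10.06, np.float64(0.0479), array([ 0.66, -0.57,  0.28]))
((579.8045043945312, -130.5477752685547), (120.67076110839844, 101.4651107788086), 84.86239624023438)
[ 8.15560642e-02  4.29927288e-01  1.81882829e+00 -4.44089210e-16
  8.92837076e-01  1.76405346e+00]
[ 4.12197954e-01  5.36578023e-01  1.60628334e+00 -4.44089210e-16
  9.98731296e-01  2.09469535e+00]
[ 0.08155606  0.42992729  1.81882829  0.          0.89283708 -1.37753919]
[ 0.41219795  0.53657802  1.60628334  0.          0.9987313  -1.0468973 ]
11.2417 [-5.26795936e-01  4.30270307e-01  1.50955256e+00  1.79059847e-04
  1.20496206e+00 -4.37698802e-01]
(0.5147, 0.1112) -0.11 0 [ 0.08  0.38  1.77 -0.    0.99  1.76] [0.521 0.111 0.141]
(0.5147, 0.1112) -0.11 0.5 [0.04 0.6  1.46 0.06 1.52 1.7 ] [0.521 0.111 0.141]
(0.5147, 0.1112) -0.11 1 [0.01 0.85 1.18 0.1  1.97 1.69] [0.521 0.111 0.141]
(0.5147, 0.1112) 3.03 0 [ 0.08  0.38  1.77  0.    0.99 -1.38] [0.521 
[... 434 characters left out ...]
 3.03 0 [ 0.26  0.43  1.68  0.    1.03 -1.2 ] [0.532 0.21  0.141]
(0.5255, 0.2105) 3.03 0.5 [ 0.18  0.64  1.38  0.12  1.55 -1.31] [0.532 0.21  0.141]
(0.5255, 0.2105) 3.03 1 [ 0.13  0.89  1.1   0.21  2.   -1.32] [0.532 0.21  0.141]
(0.537, 0.31) -0.11 0 [ 0.41  0.49  1.56 -0.    1.09  2.09] [0.543 0.309 0.141]
(0.537, 0.31) -0.11 0.5 [0.31 0.69 1.26 0.17 1.59 1.96] [0.543 0.309 0.141]
(0.537, 0.31) -0.11 1 [0.25 0.94 0.98 0.31 2.04 1.95] [0.543 0.309 0.141]
(0.537, 0.31) 3.03 0 [ 0.41  0.49  1.56  0.    1.09 -1.05] [0.543 0.309 0.141]
(0.537, 0.31) 3.03 0.5 [ 0.31  0.69  1.26  0.17  1.59 -1.18] [0.543 0.309 0.141]
(0.537, 0.31) 3.03 1 [ 0.25  0.94  0.98  0.31  2.04 -1.19] [0.543 0.309 0.141]
```

View pics/push2.png

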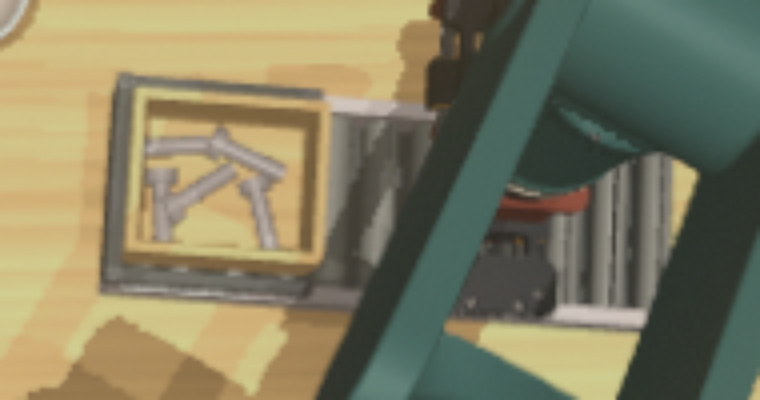

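The tote centre is at (0.580, −0.1305), which matches the bay point, and contact came at the same place three times, so it is home. Next, the taps.

Run:
```python
from h import *
q=down(np.deg2rad(173.6))
B=[(.5147,.1112),(.5255,.2105),(.537,.310)]
p=current_position(); servo_line([p[0],p[1],.26],rate=.25)
move_gripper(0)
move_ptp([*B[0],.22],q)
for i,b in enumerate(B):
    if i: servo_line([*b,.13],q,rate=.2)
    servo_line([*b,.097],q,rate=.15)
    sleep(.1)
    hit=servo_line([*b,.076],q,rate=.02,contact_N=6)
    z=current_position()[2]; print(i+1,hit,z,np.round(current_force(),1),current_clock())
    servo_line([*b,.13],q,rate=.2)
    if z<.083: break
```

```text
1 True 0.08699554008155791 [-1.8 -0.7  6.9] 15.4333
2 True 0.0790419842617576 [-1.3 -0.5  6.4] 17.7667
```

Bolt 2 sank to 8 mm under the tap, so it is the loose one. Next I grasp its cap's knob.

Run:
```python
from h import *
q=down(np.deg2rad(173.6)); k=(.4758,.2163)
move_gripper(.045)
servo_line([*k,.13],q,rate=.2)
c=capture("wrist"); cv2.imwrite("pics/wrist.png",c["image"])
f0=servo_line([*k,.0755],q,rate=.08,contact_N=8); print(f0,current_position())
if not f0:
    move_gripper(0); print("gap",current_finger_gap(),"grip",current_grip_force(),np.round(current_force(),1),current_position())
c=capture("scene"); cv2.imwrite("pics/grip.png",cv2.resize(c["image"][150:350,260:480],None,fx=3.5/1.3,fy=3.5/1.3))
print(current_clock())
```

```text
False [0.47614337 0.21635698 0.0756761 ]
gap 0.011956546075943063 grip 29.995851370040327 [-0.2 -4.1  3.3] [0.47580845 0.21577752 0.0756729 ]
20.9583
```

View pics/grip.png

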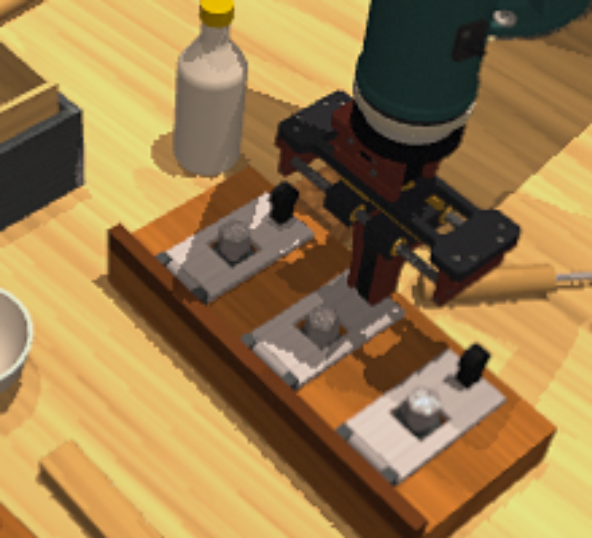

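View pics/wrist.png

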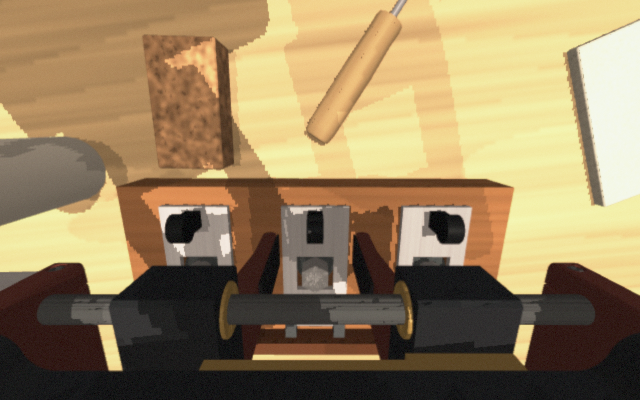

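The wrist view shows knob 2 at (315,228), centred between the fingers. The scene view shows the fingers closed on the middle cap, with bolt 2 visibly lower than the others. Gap is 12 mm, as expected for the knob. Next I lift along the hinge arc.

Run:
```python
from h import *
yw=np.deg2rad(-6.4); ex=np.array([np.cos(yw),np.sin(yw),0]); ey=np.array([-ex[1],ex[0],0])
p0=current_position(); r0=Ro.from_quat(current_orientation())
rel=-.1*ex+np.array([0,0,p0[2]-.047]); h=p0-rel
print("hinge",h)
for th in np.arange(1,8)*.125:
    R=Ro.from_rotvec(th*ey); servo_line(h+R.apply(rel),(R*r0).as_quat(),rate=.04)
    f=np.array(current_force()); print(round(th,3),f.round(1),round(current_finger_gap(),4),round(current_clock(),2))
    if np.linalg.norm(f)>30: print("stop"); break
sleep(.3)
c=capture("scene"); cv2.imwrite("pics/lift.png",cv2.resize(c["image"][130:350,240:480],None,fx=2.6,fy=2.6))
# plate slope from depth around cap 2
uu,vv=np.meshgrid(np.arange(640),np.arange(400)); w=world(c,np.c_[uu.ravel(),vv.ravel()]); d=w-h
x=d@ex; y=d@ey; k=(abs(y)<.024)&(x>-.09)&(x<0)&(d[:,2]>.006)&(d[:,2]<.09)
m=k&(abs(np.arctan2(d[:,2],-x)-.85)<.3); print(k.sum(),m.sum(),"angle",np.percentile(np.arctan2(d[m,2],-x[m]),[10,25,50,75,90]))
print(current_clock(),current_grip_force(),current_position(),current_force())
```

```text
hinge [0.57516846 0.20463662 0.047     ]
0.125 [-1.5 -3.2  2.7] 0.012 21.43
0.25 [-1.4 -2.2  2.3] 0.0117 21.91
0.375 [-1.4 -2.1  2. ] 0.012 22.38
0.5 [-1.6 -1.8  1.9] 0.0117 22.86
0.625 [-1.9 -2.7  2.8] 0.0118 23.33
0.75 [-1.9 -3.2  3.9] 0.0116 23.81
0.875 [-2.3 -3.5  3.3] 0.0115 24.28
307 218 angle [0.89377504 0.91297669 1.00669996 1.08568956 1.11669737]
24.6333 30.001828561071306 [0.53315669 0.20929949 0.1420767 ] [-1.589475   -3.33397875  1.80739162]
```

View pics/lift.png

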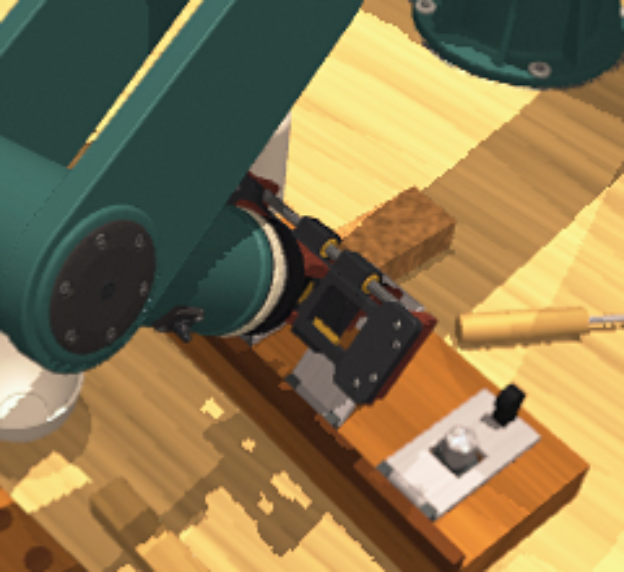

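The cap is up at about 0.87 rad, gripped at 30 N with low arm forces. Cap 3 is flat and nothing else looks disturbed.

```bash
python3 -c "
from bench import *
print(current_finger_gap(),current_clock()); print(close_job())"
```

```text
0.01202237282274284 24.6333
the job is handed in; nothing more can be done
None
```

The tote is home against the end stop, bolt 2 proved loose (bolt 1 was tight, bolt 3 not tapped), and I handed in at 24.6 s with its cap held about 0.87 rad open in the fingers.

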